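Unlatch the craft tool pen and swing its gate open

TASK

Open the wooden tool pen: lift the gravity latch bar by its thumb tab until it is clear of the keeper's hook, keep it up while you draw the gate out past the hook, then swing the gate wide open, at least 65 degrees, let the bar down and let go, leaving the gate standing open. Feel for the free gap and be gentle: never wrench the bar against the keeper (keep the load there under 10 N) and do not fling the gate. Leave the other things in and around the pen where they are.

Things in the scene. Friction and masses are not known exactly. Their poses are not given: they have to be found in the camera images.
- pen: Open-topped wooden tool pen fixed on the table, 240 deep x 295 wide x 150 mm high, barred gate in front. Origin on the table near the middle of its floor; x points from the gate to the back, y to the hinge side, z up. Gate plane at pen x = -130 mm, hinge axis at pen y = +130 mm, latch post at pen y = -110 to -145 mm. Its floor is 18 mm above the table.
- gate (a joint): Gate angle in rad, 0 shut, stop at 1.5. The gate is 16 mm thick, reaches 234 mm from the hinge along pen -y, top edge 150 mm above the table, 0.8 kg. It opens clockwise seen from above, free end towards pen -x. Hinge friction (0.12 N m) keeps it where it is left. Latched, it has about 5 mm of play at the keeper.
- gate_hinge (a point): Point on the gate's vertical hinge axis, 180 mm above the table, at the height of the latch bar's pivot.
- latch_bar (a joint): Latch bar angle in rad: 0 = level, resting on the gate (it falls back to this by its own weight), grows as the nose is lifted, at most 0.6. The bar's pivot is on the gate, its axis level and square to the gate, 130 mm from the hinge axis and 180 mm above the table.
- tab (a point): Middle of the thumb tab, the place to pinch: an upright steel block 12 mm thick (square to the gate), 40 mm long (along the gate), standing 34 mm above the bar's upper edge. Bar level: 70 mm from the pivot towards the nose and 25 mm above it, 205 mm above the table, 200 mm from the hinge axis, 17 mm below the tab's top. Tab, bar (0.18 to 0.37 kg) and gate move together.
- bar_nose (a point): End of the latch bar, 140 mm from its pivot. The bar is flat steel, 8 mm thick (square to the gate) and 16 mm high, running level just above the gate's top edge and past the gate's free end into the keeper.
- keeper: Steel keeper on the latch post, origin in the gate plane 125 mm from the bar's pivot, 130 mm above the table. It carries a hook plate 6 mm wide along the bar: seen from the bar's end a C open to the front (pen -x), a stiff lip in front of the bar, a springy stop tongue (2.5 N/mm) above it. The lip begins 10 mm in front of the gate plane and is 6 mm thick. The plate's height varies (see hook_foot).
- hook_foot (a point): Fixed point at the keeper's foot on the post, under the hook plate, 130 mm above the table; it does not show the plate's height, which differs by up to 26 mm between starts and is not measured. The lip's top is 6 to 32 mm above the underside of the level bar, the stop always 24 mm above the lip's top: the 16 mm high bar passes out only in that opening, 8 mm free (about 4 mm at the tab).
- thread_cone: Cone of white thread, 64 mm across, 104 mm high, inside the pen. Leave alone. Origin under its centre.
- paste_jar: Glass jar with steel lid, 64 mm across, 85 mm high, inside the pen. Leave alone. Origin under its centre.
- glue_gun: Grey glue gun lying on its side, 180 mm long. Leave alone.
- scissors: Black-handled scissors lying flat, about 165 mm long. Leave alone.
- tape_roll: Cardboard-coloured tape roll lying flat, 90 mm across, 24 mm high. Leave alone.
- mug: Blue mug, 80 mm across, 90 mm high. Leave alone.
- thread_cone2: Second cone of white thread, like the first, on the table. Leave alone.
- notebook: Grey notebook, 150 x 105 x 16 mm. Leave alone.

How it is judged:
By the outcome, as a careful person would: the job done as asked, in the order asked, and still so for the second after the job is handed in, with the robot touching nothing.
It also fails if it takes over 70 s, if anything falls off the work surface, if the arm or the gripper's body presses on something with over 40 N, if the wrist force passes 120 N, or if a joint passes its speed limit or range.

ROBOT

A 6-joint arm with a two-finger parallel gripper is mounted at the origin on the work surface. World frame = base frame: x ahead of the robot, y to its left, z up, the work surface at z = 0. Lengths are in m, angles in rad, forces in N, time in s.
With the tool pointing down it reaches from about 0.425 to 1.125 m from the base axis. Payload 14.9 kg.
Tool frame: the origin (TCP) lies midway between the tips of the shut fingers; the grasp point (between the pads) lies 19 mm behind it (manip.pinch_z is the distance from the TCP to the grasp point, in m); z points along the fingers, y is the direction in which the jaws open and shut (so a half turn about z gives the same grasp; the last joint's range is limited). The gripper opens to 91 mm and grips with 3 to 60 N. Pads are 32 mm wide; open, the fingers measure 118 mm over their backs; the gripper's body (76 mm by 178 mm) begins 60 mm behind the grasp point.
Start: joints at [1.303, 0.379, 1.734, -0, 1.028, -0.033], TCP at [0.163, 0.681, 0.214] pointing down, gripper open.
Joint ranges: [-2.77, 2.77], [-0.74, 2.19], [0, 2.66], [-1.06, 4.2], [0.31, 2.87], [-3.08, 3.08]. Speed limits (rad/s): [1.89, 1.89, 2.39, 3.14, 3.14, 3.14].

INTERFACE

Orientations are given as [roll, pitch, yaw] about the fixed x, y, z axes, in that order (R = Rz(yaw) Ry(pitch) Rx(roll)).
In Python, from workcell import manip gives the robot as it stands.
- The arm moves only by the tool jog_arm, never from a script. Its argument "deltas" is one flat list of numbers, 5 for each row, row after row: the gripper command: -1 is shut, 1 is fully open, values between are in proportion, then the shift along the tool's x, y, z in mm, then the turn about the tool's z in degrees. A call has 1 to 8 rows; each row shifts and turns the commanded pose from where the row before left it, along the tool's axes as they then stand; what a row does not reach is not made up. A row lasts 1/10 s, in which the tool goes at most 50 mm and 8.59 degrees, less where a joint would pass 70% of its speed; a pose out of reach is approached as far as the arm can. A call is refused whole if a number of a shift passes 50 or a number of a turn 8.59, either way. A call with a gripper value outside its range is refused whole. The fingers move at their own pace and stop on an object; "force" is the grip in N (left out, the last holds). Time passes only in rows, so rows that do not move let the fingers close. It gives the time, the measured TCP pose, the force and the opening at its end, in the units of the state.
- manip.observe(): the state, without advancing time (a new reading comes with each control period).
- manip.snapshot(name): name is "scene" or "side" or "wrist"; returns a dict with "image" (400x640x3 uint8, red, green, blue), "z_map" (400x640 float32, m along the optical axis (not along the pixel's ray), 0 where there is no reading), "mtx" (3x3 intrinsics, pixels), "world_to_cam" (4x4, takes a point from world to camera coordinates); the wrist camera has in their place "hand_eye" (4x4, takes a point from camera to tool coordinates, whose origin is the TCP and whose axes are the flange's). Camera axes: x right, y down, z forward; pixel columns grow to the right and rows downward; lengths in m; the calibration is good to about 2 mm. A picture is of the moment at which its call begins: read the wrist's pose just before it.
- manip.close_job(): hands the job in, once; it reports no verdict.
The state is a dict: "time_s": time; "joint_positions": joint angles; "qvel": joint speeds; "tau": joint torques, N m; "ee_pos": TCP position; "tool_rot": TCP orientation; "contact_force": force on the tool from outside, world axes, zero at the start; "moment": the same for the moment, N m; "opening": opening from 0.0 (shut) to 1.0 (fully open).
Only numpy, scipy, OpenCV 4.12 (cv2) and the standard library are available. Lean on these libraries where they do the work, as an engineer would, in place of code of your own. Each camera call takes 0.05 s, during which the arm holds its last target.

## Working session

There is one attempt and no reset: what is moved stays moved. The work goes in short steps, Python scripts to look and compute and a tool call to move; the robot and the scene stay as the last step left them, time stands still between calls to the robot, and variables do not carry over. Pictures are saved under pics/ and viewed, and the job is handed in when it is done.

Besides the shell and the picture viewer there is one more tool, called as a command line: name --argument value ..., lists and objects as JSON in quotes. jog_arm: Moves the arm, as the interface text tells. Its arguments: {"type":"object","properties":{"deltas":{"type":"array","items":{"type":"number"}},"force":{"type":"number"}},"required":["deltas"]}

```bash
mkdir -p pics; ls; python3 - <<'E'
from workcell import manip
import cv2,numpy as np
print(manip.observe(), manip.pinch_z)
for n in ["scene","side"]:
    s=manip.snapshot(n); cv2.imwrite(f"pics/{n}0.png",s["image"][:,:,::-1]); np.savez(f"{n}0.npz",**s)
    print(n,s["mtx"],s["world_to_cam"])
E
```

```text
pics
{'time_s': 0.0, 'joint_positions': array([ 1.30268976e+00,  3.79417464e-01,  1.73476912e+00,  1.08226758e-05,
        1.02847687e+00, -3.33131249e-02]), 'qvel': array([-0.00110381, -0.00099513, -0.00053796,  0.00078579,  0.00058451,
        0.00107747]), 'tau': array([-1.93594242e-03, -7.63722396e+01, -4.34362042e+01,  6.51552994e-02,
        4.25162504e-02, -6.62645925e-05]), 'ee_pos': array([0.16275936, 0.68041893, 0.2132878 ]), 'tool_rot': array([-3.14052276e+00, -4.49237694e-05,  2.90679360e+00]), 'contact_force': array([-0.19030143, -0.39673995, -0.0599593 ]), 'moment': array([ 0.01442032,  0.0120418 , -0.01119774]), 'opening': 0.9984467129021827} 0.0188
scene [[399.9002956    0.         312.96344588]
 [  0.         399.9002956  194.95276885]
 [  0.           0.           1.        ]] [[ 0.84097796  0.54104689 -0.00493294 -0.52084124]
 [ 0.30700152 -0.48465649 -0.81905931 -0.03310156]
 [-0.44554027  0.68729641 -0.57368765  1.51116243]
 [ 0.          0.          0.          1.        ]]
side [[428.34297383   0.         313.82229136]
 [  0.         428.34297383 197.34628528]
 [  0.           0.           1.        ]] [[-0.98064517 -0.1957153  -0.0055289   0.60197404]
 [-0.14109301  0.72597112 -0.67309635  0.14995697]
 [ 0.13574907 -0.6592886  -0.73953413  1.23688461]
 [ 0.          0.          0.          1.        ]]
```

View pics/scene0.png

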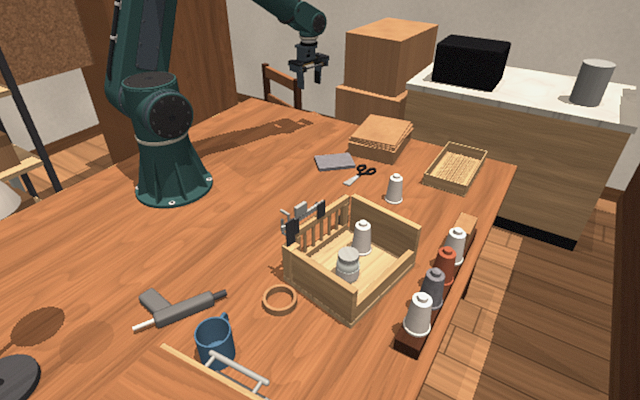

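View pics/side0.png

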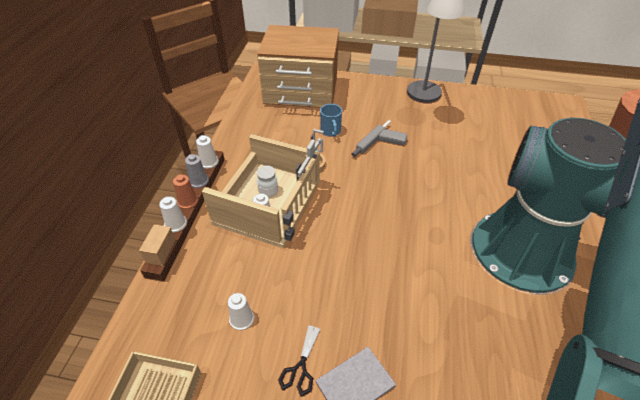

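```bash
python3 - <<'E'
import cv2,numpy as np
for n,(a,b,c,d) in {"scene":(265,425,180,320),"side":(195,345,110,250)}.items():
    im=np.load(n+"0.npz")["image"][c:d,a:b,::-1]
    cv2.imwrite(f"pics/{n}0z.png",cv2.resize(im,None,fx=4.2 if n=="side" else 4.2,fy=4.2,interpolation=cv2.INTER_CUBIC))
E
```

```text
(no output)
```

View pics/scene0z.png

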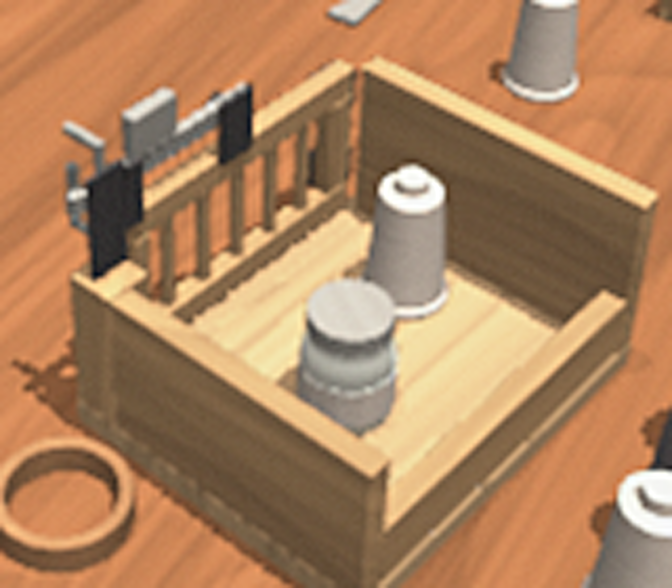

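View pics/side0z.png

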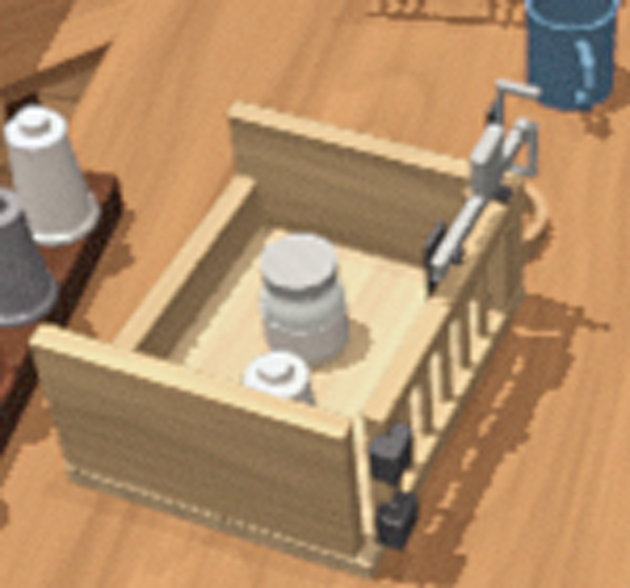

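```bash
cat > h.py <<'E'
import numpy as np,cv2
def cloud(s):
    z=s["z_map"];K=s["mtx"];v,u=np.mgrid[:400,:640]
    P=np.stack([(u-K[0,2])/K[0,0]*z,(v-K[1,2])/K[1,1]*z,z,np.ones_like(z)],-1)
    W=P@np.linalg.inv(s["world_to_cam"]).T
    W[z<=0]=np.nan
    return W[...,:3]
E
python3 - <<'E'
from h import *
C=[]
for n in ["scene","side"]:
    s=dict(np.load(n+"0.npz"));W=cloud(s);C.append(W)
    if n=="scene": 
        for u,v in [(345,203),(285,247),(417,230),(356,292),(300,208)]: print(n,u,v,W[v,u])
    else:
        for u,v in [(310,148),(283,213),(205,190),(252,140)]: print(n,u,v,W[v,u])
A=np.concatenate([w.reshape(-1,3) for w in C]);A=A[np.isfinite(A).all(1)]
c=C[0][235,360];print(c)
m=(np.hypot(A[:,0]-c[0],A[:,1]-c[1])<.3)
B=A[m]
t=B[(abs(B[:,2]-.15)<.006)]
print(len(t))
# top-view map
im=np.full((600,600,3),255,np.uint8)
x0,y0=c[0]-.3,c[1]-.3
for p in B[np.argsort(B[:,2])]:
    i=int((p[0]-x0)*1000);j=int((p[1]-y0)*1000)
    if 0<=i<600 and 0<=j<600:
        col=(200,200,200) if p[2]<.03 else (0,200,0) if abs(p[2]-.15)<.006 else (0,0,255) if p[2]>.16 else (255,150,0)
        cv2.circle(im,(j,i),1,col,-1)
cv2.imwrite("pics/top.png",im);print(x0,y0)
hi=B[B[:,2]>.205];print(len(hi),hi.mean(0),hi[np.argsort(hi[:,0])][:3],hi[np.argsort(hi[:,0])][-3:])
E
```

```text
scene 345 203 [0.67758148 0.08734457 0.13255797]
scene 285 247 [ 0.63988266 -0.16477029  0.13214233]
scene 417 230 [0.90810351 0.06582158 0.14678122]
scene 356 292 [ 0.86265741 -0.19358683  0.12413829]
scene 300 208 [ 0.6415014  -0.09464579  0.21472683]
side 310 148 [ 0.63761991 -0.07025282  0.21995675]
side 283 213 [0.67708469 0.10623685 0.13241423]
side 205 190 [0.90680288 0.08046615 0.14996657]
side 252 140 [ 0.85402019 -0.18478948  0.12010499]
[0.76329575 0.02356922 0.09310603]
1972
0.46329574979784544 -0.2764307763978185
313 [ 0.63801495 -0.11107176  0.21863303] [[ 0.60990807 -0.14191122  0.22882299]
 [ 0.61212196 -0.14490895  0.22847189]
 [ 0.61253831 -0.14117065  0.22941361]] [[ 0.64886298 -0.06823483  0.21235808]
 [ 0.64981839 -0.12892629  0.21013439]
 [ 0.65011047 -0.13005954  0.20538414]]
```

View pics/top.png

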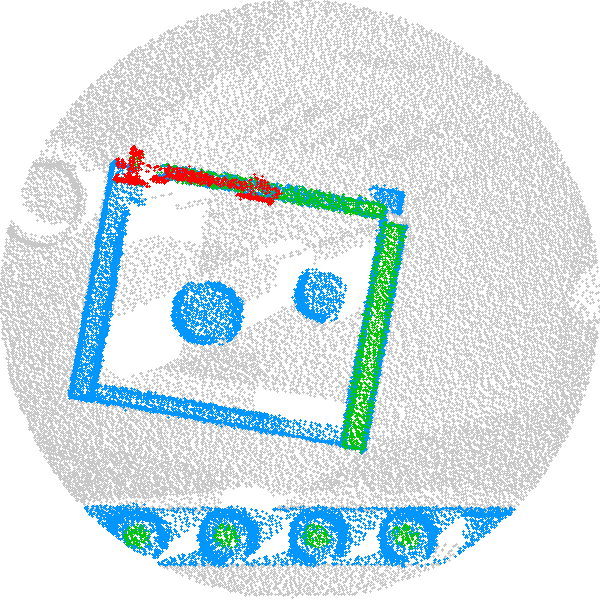

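```bash
python3 - <<'E'
from h import *
C=[cloud(dict(np.load(n+"0.npz"))) for n in ["scene","side"]]
from scipy.optimize import minimize
for k,n in enumerate(["scene","side"]):
    A=C[k].reshape(-1,3);A=A[np.isfinite(A).all(1)]
    # hinge-side wall top: 
    w=A[(abs(A[:,2]-.15)<.004)&(A[:,0]>.69)&(A[:,0]<.9)&(A[:,1]>.05)&(A[:,1]<.14)]
    g=A[(abs(A[:,2]-.15)<.004)&(A[:,0]<.685)&(A[:,0]>.62)&(A[:,1]>-.1)&(A[:,1]<.1)]
    tab=A[(A[:,2]>.2)&(A[:,2]<.226)&(A[:,0]<.67)&(A[:,0]>.6)&(A[:,1]>-.12)&(A[:,1]<-.04)]
    for nm,q in (("wall",w),("gate",g),("tab",tab)):
        c=q.mean(0)
        r=cv2.minAreaRect(q[:,:2].astype(np.float32)*1000)
        d=cv2.fitLine(q[:,:2].astype(np.float32),cv2.DIST_HUBER,0,.001,.001).ravel()
        print(n,nm,len(q),c.round(4),r,np.degrees(np.arctan2(d[1],d[0])), q[:,2].max())
E
```

```text
scene wall 359 [0.8014 0.0919 0.1513] ((795.713623046875, 94.37066650390625), (23.436201095581055, 212.5636444091797), 80.99398040771484) -9.950043 0.15394593203379325
scene gate 248 [ 6.561e-01 -4.000e-04  1.511e-01] ((655.4698486328125, 0.9071426391601562), (203.1666717529297, 20.440988540649414), 80.42987060546875) 79.61634 0.15399253833166737
scene tab 132 [ 0.6402 -0.0932  0.2152] ((636.9092407226562, -90.98858642578125), (40.646549224853516, 15.101391792297363), 78.01910400390625) 76.61537 0.22587392553437047
side wall 420 [0.7915 0.1019 0.1502] ((794.0528564453125, 100.64381408691406), (20.90387535095215, 212.39576721191406), 79.47421264648438) -9.976488 0.15375343224626958
side gate 280 [0.6572 0.0095 0.1501] ((657.005126953125, -0.13460540771484375), (202.04495239257812, 19.62432098388672), 79.82305145263672) 79.395966 0.15397999808443275
side tab 82 [ 0.6393 -0.0811  0.2157] ((640.2998046875, -84.84870910644531), (40.6852912902832, 12.403132438659668), 80.06952667236328) 74.62106 0.22567458694154796
```

```bash
cat >> h.py <<'E'
def rows(start,wps,grip,r=1):
    """start,wps: (x,y,z[m],yaw deg); returns rows in tool frame, rounding error carried"""
    cur=np.array(start,float);out=[]
    for w in wps:
        w=np.array(w,float);d=w-cur;a=np.radians(cur[3]);
        tx=np.array([np.cos(a),np.sin(a)]);ty=np.array([np.sin(a),-np.cos(a)])
        row=[round(1000*d[:2]@tx,r),round(1000*d[:2]@ty,r),round(-1000*d[2],r),round(-d[3],2)]
        cur[:2]+=(row[0]*tx+row[1]*ty)/1000;cur[2]-=row[2]/1000;cur[3]-=row[3]
        out.append([grip]+row)
    return out,cur
def show(out):
    for i in range(0,len(out),8): print([x for r in out[i:i+8] for x in r])
def pose(o=None):
    from workcell import manip
    o=o or manip.observe()
    return [*o["ee_pos"],np.degrees(o["tool_rot"][2])]
def lin(a,b,n): 
    a=np.array(a,float);b=np.array(b,float);return [a+(b-a)*k/n for k in range(1,n+1)]
E
python3 - <<'E'
from h import *
p=pose();print(p)
a=np.array([.163,.68,.214,p[3]]);b=np.array([.638,-.088,.34,79.9])
mid=a.copy();mid[2]=.34
w=[]
for k in range(1,25):
    q=a+(b-a)*k/24;q[2]=min(.34,.214+.02*k);w.append(q)
o,c=rows(p,w,1,0);show(o);print(c)
E
```

```text
[np.float64(0.16276718956341352), np.float64(0.6804544850808466), np.float64(0.21336470008118025), np.float64(166.54664564296684)]
[1, np.float64(-27.0), np.float64(-27.0), np.float64(-21.0), np.float64(3.61), 1, np.float64(-28.0), np.float64(-25.0), np.float64(-20.0), np.float64(3.61), 1, np.float64(-30.0), np.float64(-23.0), np.float64(-20.0), np.float64(3.61), 1, np.float64(-31.0), np.float64(-21.0), np.float64(-20.0), np.float64(3.61), 1, np.float64(-33.0), np.float64(-19.0), np.float64(-20.0), np.float64(3.61), 1, np.float64(-33.0), np.float64(-17.0), np.float64(-20.0), np.float64(3.61), 1, np.float64(-35.0), np.float64(-14.0), np.float64(-6.0), np.float64(3.61), 1, np.float64(-35.0), np.float64(-13.0), np.float64(0.0), np.float64(3.61)]
[1, np.float64(-37.0), np.float64(-10.0), np.float64(0.0), np.float64(3.61), 1, np.float64(-36.0), np.float64(-8.0), np.float64(0.0), np.float64(3.61), 1, np.float64(-38.0), np.float64(-6.0), np.float64(0.0), np.float64(3.61), 1, np.float64(-37.0), np.float64(-3.0), np.float64(0.0), np.float64(3.61), 1, np.float64(-38.0), np.float64(-1.0), np.fl
[... 201 characters left out ...]
p.float64(6.0), np.float64(0.0), np.float64(3.61)]
[1, np.float64(-37.0), np.float64(8.0), np.float64(0.0), np.float64(3.61), 1, np.float64(-36.0), np.float64(11.0), np.float64(0.0), np.float64(3.61), 1, np.float64(-35.0), np.float64(13.0), np.float64(0.0), np.float64(3.62), 1, np.float64(-34.0), np.float64(15.0), np.float64(0.0), np.float64(3.61), 1, np.float64(-34.0), np.float64(17.0), np.float64(0.0), np.float64(3.61), 1, np.float64(-32.0), np.float64(20.0), np.float64(0.0), np.float64(3.61), 1, np.float64(-31.0), np.float64(21.0), np.float64(0.0), np.float64(3.61), 1, np.float64(-29.0), np.float64(23.0), np.float64(0.0), np.float64(3.61)]
[ 0.63759322 -0.08748053  0.3403647  79.89664564]
```

jog_arm --deltas '[1,-27,-27,-21,3.6,1,-28,-25,-20,3.6,1,-30,-23,-20,3.6,1,-31,-21,-20,3.6,1,-33,-19,-20,3.6,1,-33,-17,-20,3.6,1,-35,-14,-6,3.6,1,-35,-13,0,3.6]'

```text
time_s: 0.9
ee_pos: [0.3221, 0.4236, 0.3421]
tool_rot: [3.14, -0.0, 2.402]
contact_force: [0.7, -0.1, -0.5]
opening: 1.001
```

jog_arm --deltas '[1,-37,-10,0,3.6,1,-36,-8,0,3.6,1,-38,-6,0,3.6,1,-37,-3,0,3.6,1,-38,-1,0,3.6,1,-37,1,0,3.6,1,-38,4,0,3.6,1,-37,6,0,3.6]'

```text
time_s: 1.7
ee_pos: [0.481, 0.1671, 0.3408]
tool_rot: [-3.141, -0.0, 1.899]
contact_force: [0.4, 0.6, -0.3]
opening: 1.001
```

jog_arm --deltas '[1,-37,8,0,3.6,1,-36,11,0,3.6,1,-35,13,0,3.6,1,-34,15,0,3.6,1,-34,17,0,3.6,1,-32,20,0,3.6,1,-31,21,0,3.6,1,-29,23,0,3.6]'

```text
time_s: 2.5
ee_pos: [0.6397, -0.0877, 0.3406]
tool_rot: [-3.141, -0.0, 1.396]
contact_force: [-1.1, -0.4, -0.3]
opening: 1.002
```

jog_arm --deltas '[1,0,0,0,0,1,0,0,0,0,1,0,0,0,0]'

```text
time_s: 2.8
ee_pos: [0.6387, -0.0855, 0.3407]
tool_rot: [-3.141, -0.0, 1.4]
contact_force: [-0.4, -0.3, 0.1]
opening: 1.002
```

```bash
python3 - <<'E'
from workcell import manip
import cv2,numpy as np
from h import *
o=manip.observe();print(o["time_s"],pose(o),o["joint_positions"],o["contact_force"])
s=manip.snapshot("wrist");print(s["hand_eye"],s["mtx"])
cv2.imwrite("pics/w1.png",s["image"][:,:,::-1]);np.savez("w1.npz",pos=o["ee_pos"],rot=o["tool_rot"],**s)
E
```

```text
2.8 [np.float64(0.6387382910766943), np.float64(-0.08545618196753496), np.float64(0.34067695866503966), np.float64(80.20793282076708)] [-1.69203129e-01  1.70703585e-01  1.76003999e+00  1.02345101e-04
  1.21150977e+00  1.66463573e-03] [-0.37472429 -0.26925113  0.13150773]
[[-8.40781048e-04 -9.69508838e-01 -2.45054902e-01  6.88867496e-02]
 [ 9.99999413e-01 -9.82484722e-04  4.56008292e-04 -1.85429753e-03]
 [-6.82866768e-04 -2.45054375e-01  9.69509096e-01 -1.71263819e-01]
 [ 0.00000000e+00  0.00000000e+00  0.00000000e+00  1.00000000e+00]] [[284.95377329   0.         326.14225911]
 [  0.         284.95377329 191.92231668]
 [  0.           0.           1.        ]]
```

View pics/w1.png

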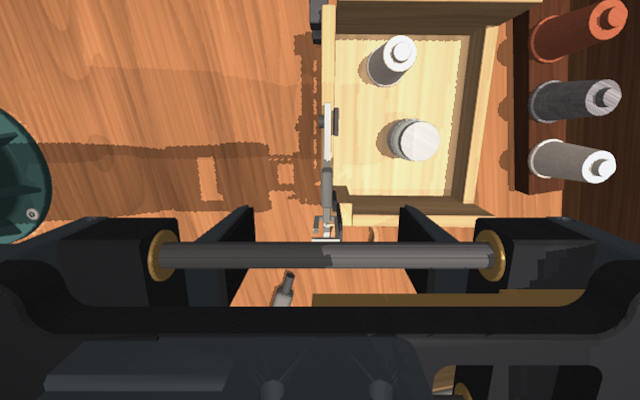

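```bash
cat >> h.py <<'E'
from scipy.spatial.transform import Rotation as Ro
def wcloud(s):
    T=np.eye(4);T[:3,:3]=Ro.from_euler("xyz",s["rot"]).as_matrix();T[:3,3]=s["pos"]
    s=dict(s);s["world_to_cam"]=np.linalg.inv(T@s["hand_eye"]);return cloud(s)
E
python3 - <<'E'
from h import *
s=dict(np.load("w1.npz"));W=wcloud(s)
im=s["image"][150:250,270:390,::-1];cv2.imwrite("pics/w1z.png",cv2.resize(im,None,fx=6,fy=6,interpolation=cv2.INTER_CUBIC))
A=W.reshape(-1,3);A=A[np.isfinite(A).all(1)]
def tel(A,nm):
    tab=A[(A[:,2]>.213)&(A[:,2]<.227)&(A[:,0]<.67)&(A[:,0]>.6)&(A[:,1]>-.125)&(A[:,1]<-.04)]
    if len(tab)>5:
        print(nm,len(tab),tab.mean(0),tab.min(0),tab.max(0),cv2.minAreaRect(tab[:,:2].astype(np.float32)*1000))
tel(A,"wrist")
for n in["scene","side"]:tel(cloud(dict(np.load(n+"0.npz"))).reshape(-1,3),n)
# keeper in gate coords, using tab est
ps=np.radians(-10.1);ex=np.array([np.cos(ps),np.sin(ps)]);ey=np.array([-np.sin(ps),np.cos(ps)])
tabc=np.array([.6385,-.0875])
for n,A in [("wrist",A)]+[(n,cloud(dict(np.load(n+"0.npz"))).reshape(-1,3)) for n in["scene","side"]]:
    d=A[:,:2]-tabc;gx=d@ex*1000;gs=-d@ey*1000  # gs: towards nose
    m=(gs>42)&(gs<75)&(abs(gx)<35)&(A[:,2]>.155)
    q=np.c_[gx,gs,A[:,2]*1000][m];q=q[np.argsort(-q[:,2])];print(n,len(q));print(q.round(0)[::max(1,len(q)//45)].astype(int).tolist())
E
```

```text
wrist 413 [ 0.63752658 -0.08633088  0.22171172] [ 0.62836831 -0.10667757  0.21349986] [ 0.64575561 -0.06728864  0.22437412] ((637.0542602539062, -86.77324676513672), (39.159122467041016, 11.787697792053223), 80.22947692871094)
scene 82 [ 0.63948052 -0.09284393  0.22086256] [ 0.62895222 -0.11123881  0.2132507 ] [ 0.64780929 -0.07237066  0.22652621] ((636.8731689453125, -91.15867614746094), (40.29878234863281, 15.101391792297363), 78.01910400390625)
side 56 [ 0.63972573 -0.08265486  0.22019008] [ 0.63183776 -0.10473353  0.21302444] [ 0.64876487 -0.06552495  0.22688506] ((640.2182006835938, -85.31501770019531), (39.73848342895508, 12.403132438659668), 80.06952667236328)
wrist 480
[[2, 53, 230], [6, 52, 229], [6, 54, 229], [9, 54, 228], [-9, 53, 228], [-2, 54, 228], [9, 52, 227], [-10, 52, 227], [8, 52, 226], [6, 52, 225], [-10, 52, 225], [0, 53, 223], [9, 52, 216], [15, 47, 211], [13, 51, 211], [15, 51, 210], [16, 48, 210], [16, 62, 210], [16, 43, 209], [11, 52, 207], [-12, 54, 200], [-11, 56, 199], [-17, 53, 198], [9, 55, 198], [-15, 52, 195], [13, 52, 191], [-3, 44, 189], [-3, 66, 189
[... 1229 characters left out ...]
224], [2, 54, 222], [8, 52, 222], [14, 51, 221], [17, 51, 213], [13, 57, 212], [12, 54, 211], [13, 50, 211], [15, 47, 209], [17, 52, 208], [-12, 49, 204], [15, 54, 203], [16, 49, 203], [11, 53, 201], [-9, 50, 198], [17, 50, 198], [-12, 58, 197], [12, 55, 195], [-14, 52, 194], [14, 51, 194], [-15, 50, 192], [-12, 51, 190], [3, 56, 190], [12, 53, 190], [1, 58, 189], [5, 52, 189], [1, 50, 188], [-1, 61, 187], [0, 56, 187], [-3, 58, 186], [-3, 49, 185], [-8, 52, 185], [-11, 53, 185], [-13, 55, 184], [-3, 48, 183], [-14, 54, 181], [-2, 43, 179], [-8, 52, 177], [-12, 51, 175], [-2, 60, 173], [-8, 53, 172], [-14, 54, 169], [-12, 49, 169], [-9, 50, 167], [-12, 51, 163], [-12, 51, 159], [1, 50, 156]]
```

View pics/w1z.png

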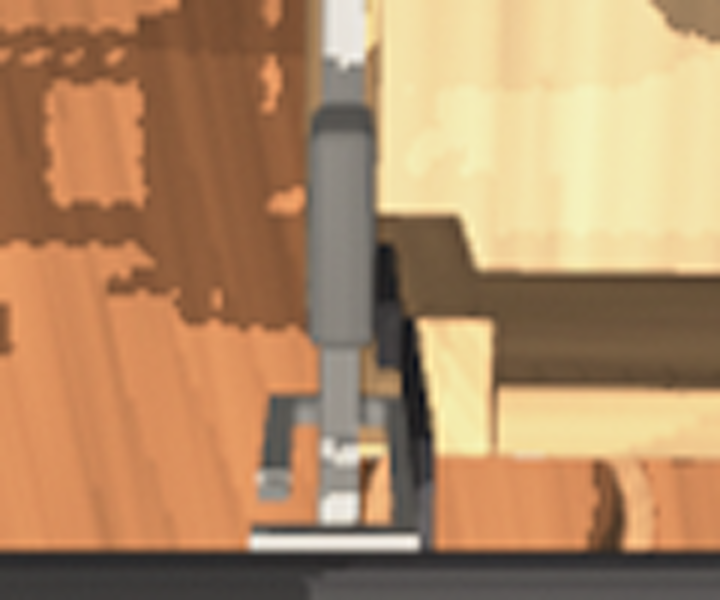

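jog_arm --deltas '[0,-2,-0.6,30,0,0,0,0,30,0,0,0,0,25,0,0,0,0,20,0,0,0,0,0,0,0,0,0,0,0]' --force 15

```text
time_s: 3.45
ee_pos: [0.6383, -0.0874, 0.2367]
tool_rot: [3.141, -0.0, 1.4]
contact_force: [0.1, -0.2, 1.0]
opening: 0.517
```

jog_arm --deltas '[0,0,0,20,0,0,0,0,15,0,0,0,0,8,0,0,0,0,4.5,0,0,0,0,0,0,0,0,0,0,0]'

```text
time_s: 4.05
ee_pos: [0.6386, -0.0881, 0.189]
tool_rot: [3.141, 0.0, 1.399]
contact_force: [-0.3, -0.1, 0.0]
opening: 0.499
```

```bash
python3 - <<'E'
from workcell import manip
from h import *
o=manip.observe();print(o["time_s"],pose(o),o["contact_force"],o["moment"],o["opening"])
for n in ["scene","side"]:
    s=manip.snapshot(n);a=s["image"][:,:,::-1]
    a=a[150:270,240:400] if n=="scene" else a[90:210,240:400]
    cv2.imwrite(f"pics/{n}1.png",cv2.resize(a,None,fx=4.5,fy=4.5,interpolation=cv2.INTER_CUBIC))
E
```

```text
4.05 [np.float64(0.6386339744208244), np.float64(-0.08808784677109337), np.float64(0.18900672700426896), np.float64(80.14844767184232)] [-0.28727042 -0.06381488  0.04932752] [-0.09891661  0.06023447 -0.01965229] 0.4993836691662852
```

View pics/scene1.png

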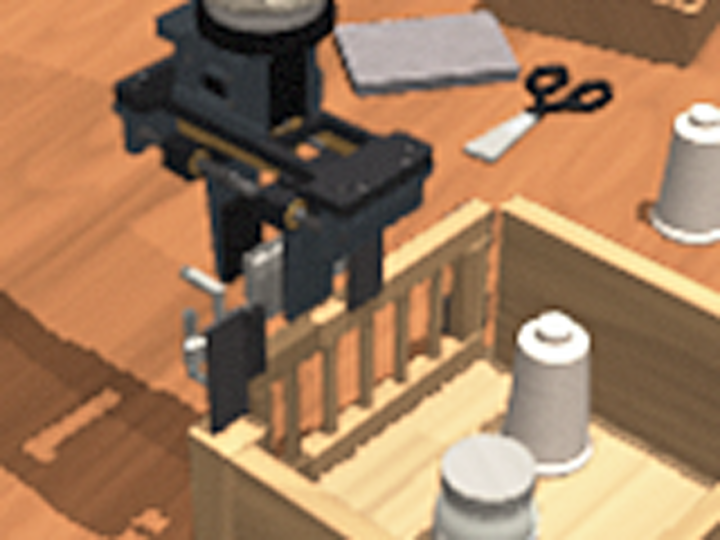

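View pics/side1.png

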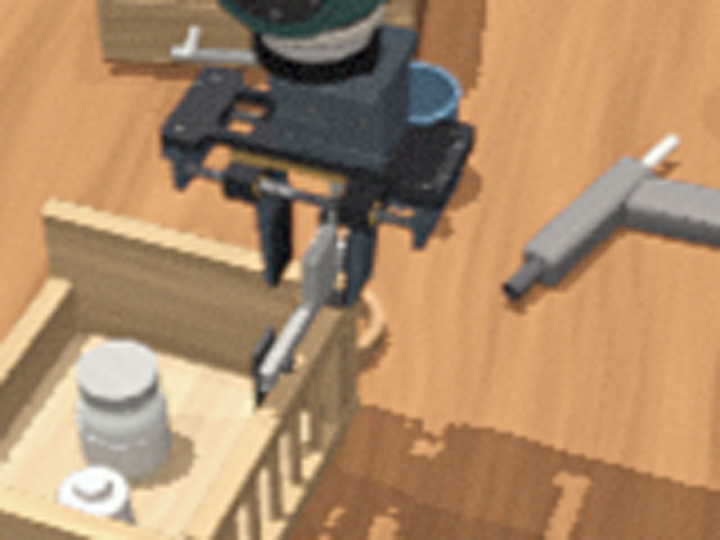

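Both views show the fingers straddling the tab (scene crop ≈(265,280), side crop ≈(318,265)). I'll pinch it gently.

jog_arm --deltas '[-0.4,0,0,0,0,-0.5,0,0,0,0,-0.55,0,0,0,0,-0.6,0,0,0,0,-0.65,0,0,0,0,-0.7,0,0,0,0,-0.75,0,0,0,0,-1,0,0,0,0]' --force 15

```text
time_s: 4.95
ee_pos: [0.6385, -0.088, 0.1885]
tool_rot: [3.141, -0.0, 1.398]
contact_force: [0.9, -1.4, -0.6]
opening: 0.132
```

jog_arm --deltas '[-1,0,0,0,0,-1,0,0,0,0,-1,0,0,0,0]' --force 15

```text
time_s: 5.25
ee_pos: [0.6384, -0.088, 0.1885]
tool_rot: [3.141, -0.0, 1.399]
contact_force: [1.8, -1.0, -2.1]
opening: 0.134
```

```bash
cat > st.py <<'E'
from workcell import manip
from h import *
o=manip.observe();print(round(o["time_s"],2),np.round(pose(o),4),np.round(o["contact_force"],2),np.round(o["moment"],2),round(o["opening"],3))
E
python3 st.py; python3 - <<'E'
import numpy as np
# tab arc offsets (pinch point at tab): toward hinge, up
for th in [0,.05,.1,.15,.2,.225,.25,.275,.3]:
    print(th,round(70-(70*np.cos(th)-25*np.sin(th)),2),round(70*np.sin(th)+25*np.cos(th)-25,2), "underside@125",round(180+125*np.tan(th)-8/np.cos(th),1),"top",round(180+125*np.tan(th)+8/np.cos(th),1))
E
```

```text
5.25 [ 0.6384 -0.088   0.1885 80.1399] [ 1.81 -1.02 -2.13] [-0.16 -0.31 -0.38] 0.134
0 0.0 0.0 underside@125 172.0 top 188.0
0.05 1.34 3.47 underside@125 178.2 top 194.3
0.1 2.85 6.86 underside@125 184.5 top 200.6
0.15 4.52 10.18 underside@125 190.8 top 207.0
0.2 6.36 13.41 underside@125 197.2 top 213.5
0.225 7.34 14.99 underside@125 200.4 top 216.8
0.25 8.36 16.54 underside@125 203.7 top 220.2
0.275 9.42 18.07 underside@125 207.0 top 223.6
0.3 10.51 19.57 underside@125 210.3 top 227.0
```

jog_arm --deltas '[-1,0.7,0,-1.7,0,-1,0.7,0,-1.7,0,-1,0.8,0,-1.7,0,-1,0.8,0,-1.7,0,-1,0.9,0,-1.7,0,-1,0.9,0,-1.7,0,-1,0,0,0,0]'

```text
time_s: 5.95
ee_pos: [0.6392, -0.0831, 0.1989]
tool_rot: [3.141, -0.0, 1.399]
contact_force: [0.4, -1.0, -4.4]
opening: 0.132
```

```bash
python3 st.py; python3 - <<'E'
from workcell import manip
import cv2
s=manip.snapshot("side");a=s["image"][:,:,::-1][90:210,240:400]
cv2.imwrite("pics/side2.png",cv2.resize(a,None,fx=4.5,fy=4.5,interpolation=cv2.INTER_CUBIC))
s=manip.snapshot("scene");a=s["image"][:,:,::-1][160:250,250:370]
cv2.imwrite("pics/scene2.png",cv2.resize(a,None,fx=6,fy=6,interpolation=cv2.INTER_CUBIC))
E
```

```text
5.95 [ 0.6392 -0.0831  0.1989 80.1493] [ 0.36 -1.   -4.39] [-0.48 -0.13 -0.35] 0.132
```

View pics/scene2.png

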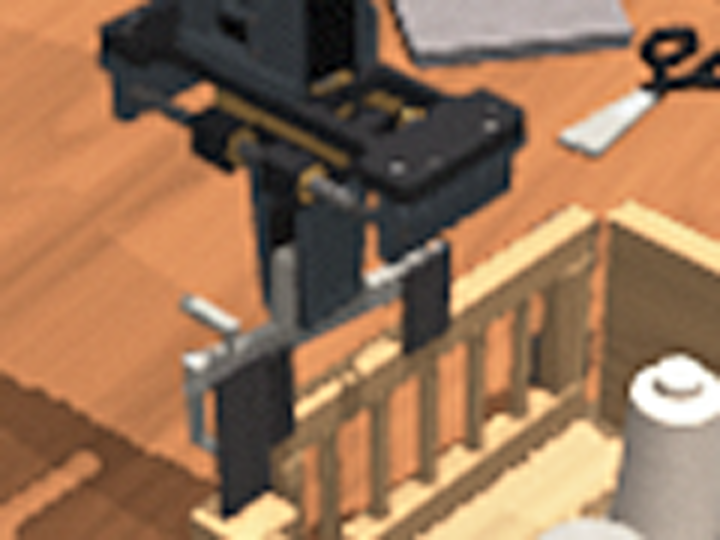

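The bar follows the grip (nose rising between lip and stop). Force is −4.4 N, which is the bar weight plus grip torsion. Next I'll lift in smaller steps to feel for the stop.

jog_arm --deltas '[-1,0.7,0,-1.2,0,-1,0.7,0,-1.2,0,-1,0.8,0,-1.2,0,-1,0.8,0,-1.2,0,-1,0,0,0,0]'

```text
time_s: 6.55
ee_pos: [0.6397, -0.0803, 0.2036]
tool_rot: [3.141, 0.0, 1.399]
contact_force: [2.4, -1.7, -4.0]
opening: 0.133
```

jog_arm --deltas '[-1,0.5,0,-0.8,0,-1,0,0,0,0]'

```text
time_s: 6.75
ee_pos: [0.6398, -0.0798, 0.2043]
tool_rot: [3.142, 0.0, 1.399]
contact_force: [1.9, -2.2, -5.8]
opening: 0.134
```

jog_arm --deltas '[-1,0.5,0,-0.7,0,-1,0,0,0,0]'

```text
time_s: 6.95
ee_pos: [0.6398, -0.0794, 0.205]
tool_rot: [-3.142, 0.0, 1.399]
contact_force: [1.0, -3.5, -4.3]
opening: 0.131
```

```bash
python3 st.py; python3 - <<'E'
from workcell import manip
import cv2,numpy as np
from h import *
for n in("side","scene"):
    s=manip.snapshot(n);np.savez(n+"3.npz",**s);a=s["image"][:,:,::-1];a=a[90:180,260:380] if n=="side" else a[160:250,250:370]
    cv2.imwrite(f"pics/{n}3.png",cv2.resize(a,None,fx=6,fy=6,interpolation=cv2.INTER_CUBIC))
E
```

```text
6.95 [ 6.39800e-01 -7.94000e-02  2.05000e-01  8.01483e+01] [ 0.97 -3.5  -4.35] [-0.82 -0.12 -0.38] 0.131
```

View pics/scene3.png

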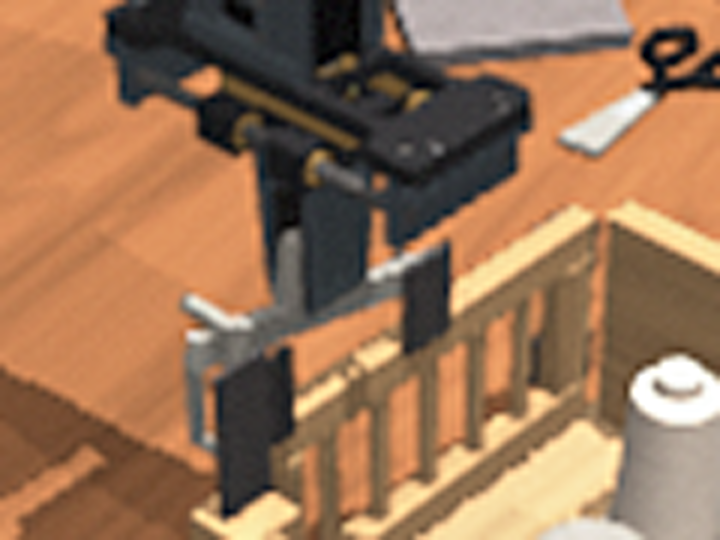

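View pics/side3.png

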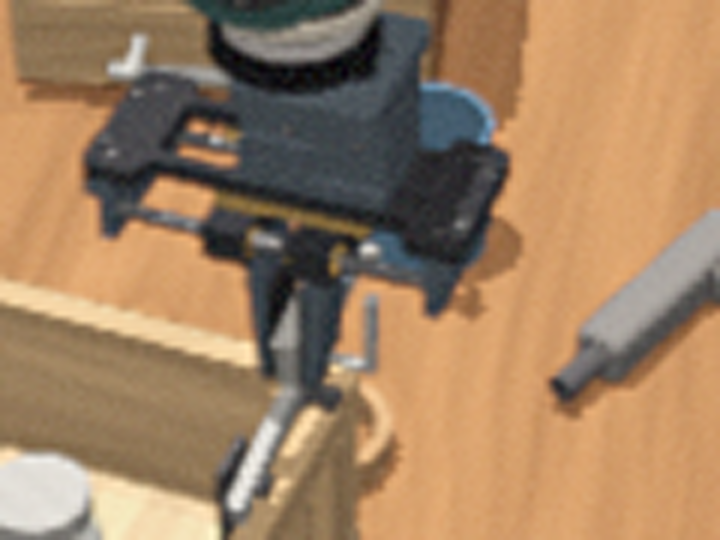

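jog_arm --deltas '[-1,0.2,0,-0.6,0,-1,0,0,0,0]'

```text
time_s: 7.25
ee_pos: [0.6398, -0.079, 0.2055]
tool_rot: [-3.142, -0.0, 1.399]
contact_force: [1.2, -1.8, -6.5]
opening: 0.134
```

jog_arm --deltas '[-1,0.2,0,-0.6,0,-1,0,0,0,0]'

```text
time_s: 7.45
ee_pos: [0.6398, -0.0787, 0.206]
tool_rot: [-3.141, -0.0, 1.399]
contact_force: [2.7, 0.9, -8.7]
opening: 0.133
```

jog_arm --deltas '[-1,0.3,0,-0.5,0,-1,0,0,0,0]'

```text
time_s: 7.65
ee_pos: [0.6399, -0.0784, 0.2066]
tool_rot: [-3.141, -0.0, 1.399]
contact_force: [1.6, 2.4, -8.5]
opening: 0.132
```

```bash
python3 st.py; python3 st.py; python3 - <<'E'
from workcell import manip
from h import *
ps=np.radians(-10.1);ex=np.array([np.cos(ps),np.sin(ps)]);ey=np.array([-np.sin(ps),np.cos(ps)])
tabc=np.array([.638,-.0875])
o=manip.observe()
for n in("side","scene","wrist"):
    s=manip.snapshot(n)
    a=s["image"][:,:,::-1];a=a[90:180,260:380] if n=="side" else a[160:250,250:370] if n=="scene" else a[130:260,250:400]
    cv2.imwrite(f"pics/{n}4.png",cv2.resize(a,None,fx=5,fy=5,interpolation=cv2.INTER_CUBIC))
    s=dict(s)
    if n=="wrist": s.update(pos=o["ee_pos"],rot=o["tool_rot"]);A=wcloud(s).reshape(-1,3)
    else: A=cloud(s).reshape(-1,3)
    np.savez(n+"4.npz",**s)
    d=A[:,:2]-tabc;gx=d@ex*1000;gs=-d@ey*1000
    m=(abs(gx)<5)&(gs>-90)&(gs<75)&(A[:,2]>.155)&(A[:,2]<.24)
    q=np.c_[gx,gs,A[:,2]*1000][m];q=q[np.argsort(q[:,1])]
    print(n,len(q))
    for b in range(-90,75,6):
        z=q[(q[:,1]>=b)&(q[:,1]<b+6),2]
        if len(z): print((b+3,int(len(z)),round(float(np.median(z)),1),round(float(np.percentile(z,90)),1)),end=" ")
    print()
E
```

```text
7.65 [ 6.39900e-01 -7.84000e-02  2.06600e-01  8.01468e+01] [ 1.59  2.4  -8.51] [-0.07 -0.31 -0.42] 0.132
7.65 [ 6.39900e-01 -7.84000e-02  2.06600e-01  8.01468e+01] [ 1.59  2.4  -8.51] [-0.07 -0.31 -0.42] 0.132
side 150
(-87, 11, 178.2, 183.7) (-81, 10, 184.4, 188.8) (-75, 8, 188.8, 189.7) (-69, 6, 188.3, 190.7) (-63, 9, 190.2, 192.6) (-57, 6, 191.5, 196.4) (-51, 6, 192.3, 194.8) (-45, 7, 191.4, 195.3) (-39, 7, 195.8, 197.6) (-33, 13, 202.0, 232.9) (-27, 36, 214.8, 235.5) (-21, 9, 200.6, 235.6) (-15, 3, 236.7, 239.2) (15, 4, 156.2, 158.0) (21, 3, 155.6, 157.6) (27, 3, 155.4, 157.1) (33, 1, 155.6, 155.6) (45, 6, 208.0, 213.6) (51, 2, 182.4, 202.9) 
scene 229
(-81, 1, 188.7, 188.7) (-75, 1, 189.4, 189.4) (-69, 2, 189.8, 190.2) (-63, 2, 192.1, 192.3) (-57, 7, 187.6, 193.5) (-51, 12, 190.2, 195.4) (-45, 8, 193.0, 195.9) (-39, 11, 191.5, 198.2) (-33, 8, 191.7, 197.2) (-27, 6, 190.2, 197.5) (-21, 5, 192.3, 198.1) (-15, 6, 195.6, 199.1) (-9, 5, 192.9, 196.2) (-3, 3, 196.2, 199.9) (3, 4, 197.0, 200.0) (9, 24, 219.8, 237.5) (15, 30, 219.3, 230.4) (21, 9, 212.0, 213.2) (27, 14, 208.3, 214.6) (33, 9, 215.5, 217.3) (39, 14, 212.8, 217.4) (45, 3, 216.6, 219.1) (51, 1, 207.2, 207.2) (57, 15, 220.0, 231.2) (63, 18, 221.1, 229.9) (69, 11, 215.5, 221.5) 
wrist 2009
(-87, 117, 184.2, 185.3) (-81, 122, 185.8, 186.8) (-75, 108, 187.4, 188.6) (-69, 119, 188.9, 190.0) (-63, 109, 190.5, 191.3) (-57, 116, 192.0, 193.0) (-51, 110, 193.4, 194.2) (-45, 118, 195.0, 196.0) (-39, 113, 196.4, 197.4) (-33, 181, 198.4, 233.3) (-27, 370, 233.4, 235.2) (-21, 241, 235.8, 237.1) (-15, 75, 236.9, 238.0) (-3, 4, 239.4, 239.8) (3, 7, 239.6, 239.6) (27, 89, 213.5, 214.4) (33, 10, 213.9, 214.5)
```

View pics/wrist4.png

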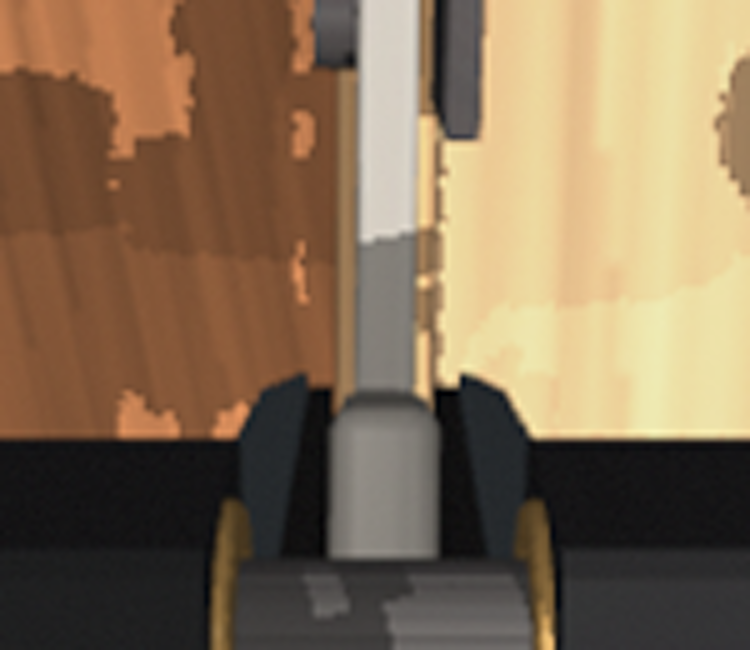

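View pics/scene4.png

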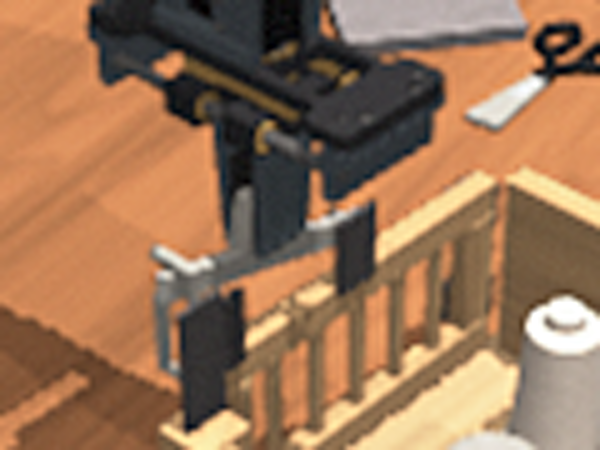

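```bash
python3 - <<'E'
from h import *
ps=np.radians(-10.1);ex=np.array([np.cos(ps),np.sin(ps)]);ey=np.array([-np.sin(ps),np.cos(ps)])
tabc=np.array([.638,-.0875])
def g(A):
    d=A[...,:2]-tabc;return np.stack([d@ex*1000,-d@ey*1000,A[...,2]*1000],-1)
W=g(wcloud(dict(np.load("w1.npz"))))
for v in range(214,241): print(v,[tuple(int(round(t)) if t==t else -1 for t in W[v,u]) for u in range(310,325,2)])
for f in("scene0","scene4","side0","side4"):
    A=g(cloud(dict(np.load(f+".npz")))).reshape(-1,3)
    m=(A[:,0]<-8)&(A[:,0]>-20)&(A[:,1]>45)&(A[:,1]<66)&(A[:,2]>186)&(A[:,2]<236)
    q=A[m];print(f,sorted(q[:,2].round(1).tolist()))
E
```

```text
214 [(-31, 101, 2), (-28, 101, 1), (-24, 102, 0), (-20, 101, 0), (-16, 101, 0), (-13, 102, -1), (-9, 101, 0), (-4, 38, 189)]
215 [(-32, 104, 0), (-28, 103, 1), (-24, 103, 1), (-15, 51, 153), (-12, 52, 152), (-9, 52, 151), (-7, 52, 150), (-4, 39, 189)]
216 [(-32, 106, -1), (-28, 106, 0), (-24, 106, -1), (-15, 51, 157), (-12, 52, 155), (-9, 52, 154), (-7, 52, 155), (-4, 41, 188)]
217 [(-31, 107, 2), (-28, 107, 1), (-24, 107, 1), (-14, 52, 158), (-12, 52, 159), (-9, 54, 154), (-7, 53, 155), (-4, 42, 188)]
218 [(-32, 110, -2), (-28, 110, 0), (-24, 109, 0), (-14, 52, 164), (-12, 52, 162), (-9, 55, 154), (-7, 56, 153), (-4, 43, 188)]
219 [(-32, 112, -1), (-28, 112, -1), (-24, 111, 1), (-14, 51, 169), (-12, 52, 167), (-9, 56, 155), (-7, 57, 154), (-4, 44, 188)]
220 [(-32, 113, 0), (-28, 114, -1), (-17, 52, 171), (-14, 52, 171), (-12, 52, 169), (-9, 58, 154), (-7, 58, 154), (-4, 45, 189)]
221 [(-32, 116, -2), (-28, 116, 0), (-16, 52, 174), (-14, 52, 174), (-11, 52, 175), (-13, 116, -1), (-9, 116, -1), (-4, 47, 188)]
222 [(-32, 117, 0), (-28, 117, 1), (-16, 52, 178), (-14, 52, 178), (-11, 52,
[... 2285 characters left out ...]
 (-10, 54, 228), (-8, 54, 228), (-6, 53, 229), (-3, 54, 229)]
scene0 [186.1, 186.2, 188.2, 189.7, 190.5, 191.3, 191.7, 192.9, 193.3, 194.0, 195.4, 195.8, 197.2, 197.8, 198.2, 200.3, 200.6, 200.8, 223.8, 225.0, 227.3, 228.4, 228.5, 228.8, 229.4, 229.5, 229.9, 230.1, 230.6]
scene4 [186.4, 186.6, 187.0, 188.8, 189.8, 190.0, 190.1, 190.6, 190.7, 192.4, 194.5, 196.2, 198.2, 222.8, 224.7, 226.2, 227.7, 229.5, 229.6, 229.6, 230.0, 230.7, 231.1, 232.0]
side0 [190.0, 190.5, 192.5, 193.0, 194.2, 194.5, 195.4, 196.7, 198.2, 198.4, 203.7, 222.9, 225.7, 226.4, 226.9, 227.1, 228.4]
side4 [186.1, 188.0, 188.2, 189.2, 190.6, 191.0, 191.1, 194.4, 194.8, 195.6, 198.2, 199.9, 226.6, 226.9, 228.3, 229.3, 231.2]
```

jog_arm --deltas '[-1,-0.4,0,0.6,0,-1,-0.4,0,0.6,0,-1,0,0,0,0]'

```text
time_s: 8.1
ee_pos: [0.6403, -0.079, 0.206]
tool_rot: [3.141, -0.001, 1.399]
contact_force: [2.9, 5.4, -4.3]
opening: 0.134
```

```bash
cat > bar.py <<'E'
from workcell import manip
from h import *
ps=np.radians(-10.1);ex=np.array([np.cos(ps),np.sin(ps)]);ey=np.array([-np.sin(ps),np.cos(ps)])
tabc=np.array([.638,-.0875])
o=manip.observe();s=dict(manip.snapshot("wrist"));s.update(pos=o["ee_pos"],rot=o["tool_rot"])
d=wcloud(s).reshape(-1,3);A=d
# bar-top points by image columns: in gate frame through hinge
H=tabc+.2*ey
r=A[:,:2]-H;m=(A[:,2]>.178)&(A[:,2]<.205)&(np.hypot(*r.T)>.11)&(np.hypot(*r.T)<.165)
q=A[m];u=r[m]
l=cv2.fitLine((u).astype(np.float32),cv2.DIST_HUBER,0,.001,.001).ravel()
dist=np.hypot(*u.T)*1000
k=np.polyfit(dist,q[:,2]*1000,1)
for _ in range(5):
    e=abs(np.polyval(k,dist)-q[:,2]*1000);k=np.polyfit(dist[e<1.5],q[e<1.5,2]*1000,1)
ang=np.degrees(np.arctan2(*(np.median(u[:, ::-1],0))))
clos=np.degrees(np.arctan2(-ey[1],-ey[0]))
print("n",len(q),"slope",round(k[0],3),"top@pivot",round(np.polyval(k,130),1),"gate angle",round((clos-ang+180)%360-180,1))
print("underside@X122",round(np.polyval(k,252)-16*np.sqrt(1+k[0]**2),1),"top@X128",round(np.polyval(k,258),1),"(lip 198.3, stop 222.3)")
E
python3 st.py; python3 bar.py
```

```text
8.1 [ 6.40300e-01 -7.90000e-02  2.06000e-01  8.01331e+01] [ 2.88  5.4  -4.26] [ 1.15 -0.49 -0.4 ] 0.134
n 1683 slope 0.248 top@pivot 188.4 gate angle 0.1
underside@X122 202.2 top@X128 220.2 (lip 198.3, stop 222.3)
```

jog_arm --deltas '[-1,0.5,0,0,0,-1,0,-0.8,0,0.25,-1,0,-1.7,0,0.5,-1,0,-1.7,0,0.5,-1,0,0,0,0]'

```text
time_s: 8.65
ee_pos: [0.6358, -0.0782, 0.2058]
tool_rot: [3.141, -0.0, 1.376]
contact_force: [1.9, 3.1, 0.4]
opening: 0.136
```

```bash
python3 st.py; python3 bar.py
```

```text
8.65 [ 6.35800e-01 -7.82000e-02  2.05800e-01  7.88606e+01] [1.9  3.05 0.44] [ 0.76 -0.51 -0.42] 0.136
n 1683 slope 0.243 top@pivot 188.5 gate angle 1.4
underside@X122 201.6 top@X128 219.5 (lip 198.3, stop 222.3)
```

jog_arm --deltas '[-1,0,-1.7,-0.3,0.5,-1,0,-1.7,0,0.5,-1,0,-1.7,0,0.5,-1,0,0,0,0]'

```text
time_s: 9.1
ee_pos: [0.6306, -0.0771, 0.2058]
tool_rot: [-3.142, -0.0, 1.35]
contact_force: [2.2, 4.1, 0.1]
opening: 0.135
```

```bash
python3 st.py; python3 bar.py
```

```text
9.1 [ 6.30600e-01 -7.71000e-02  2.05800e-01  7.73646e+01] [2.16 4.07 0.13] [ 0.86 -0.53 -0.39] 0.135
n 1707 slope 0.246 top@pivot 188.4 gate angle 3.0
underside@X122 202.0 top@X128 220.0 (lip 198.3, stop 222.3)
```

jog_arm --deltas '[-1,0,-1.7,0,0.5,-1,0,-1.7,0,0.5,-1,0,-1.7,0,0.5,-1,0,-2.3,0,0.7,-1,0,-2.3,0,0.7,-1,0,-2.3,0,0.7,-1,0,-2.3,0,0.7,-1,0,0,0,0]'

```text
time_s: 9.95
ee_pos: [0.6168, -0.0734, 0.2057]
tool_rot: [-3.142, -0.0, 1.275]
contact_force: [3.3, 5.1, -2.1]
opening: 0.133
```

```bash
python3 st.py; python3 bar.py; python3 - <<'E'
from workcell import manip
import cv2
s=manip.snapshot("scene");a=s["image"][:,:,::-1][160:250,250:370]
cv2.imwrite("pics/scene5.png",cv2.resize(a,None,fx=5,fy=5,interpolation=cv2.INTER_CUBIC))
E
```

```text
9.95 [ 0.6168 -0.0734  0.2057 73.0694] [ 3.34  5.06 -2.11] [ 1.17 -0.72 -0.45] 0.133
n 1708 slope 0.244 top@pivot 188.5 gate angle 7.2
underside@X122 201.8 top@X128 219.7 (lip 198.3, stop 222.3)
```

View pics/scene5.png

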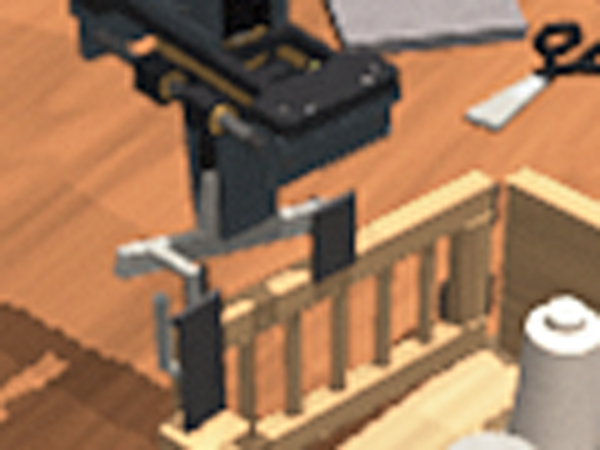

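The scene crop shows the nose (125,262) outside the lip (160,330), and forces are low. I'll continue with a gentle swing.

jog_arm --deltas '[-1,0.3,-3.3,0,1,-1,0.3,-4.3,0,1.3,-1,0.2,-5,0,1.5,-1,0.2,-5,0,1.5,-1,0.1,-5,0,1.5,-1,0.1,-5,0,1.5,-1,0.1,-5,0,1.5,-1,0.1,-5,0,1.5]'

```text
time_s: 10.85
ee_pos: [0.5822, -0.0583, 0.2058]
tool_rot: [3.141, 0.0, 1.076]
contact_force: [2.5, -0.7, -0.6]
opening: 0.136
```

```bash
python3 st.py; python3 bar.py
```

```text
10.85 [ 5.82200e-01 -5.83000e-02  2.05800e-01  6.16703e+01] [ 2.45 -0.65 -0.63] [-0.12 -0.66 -0.41] 0.136
n 1688 slope 0.245 top@pivot 188.5 gate angle 18.4
underside@X122 201.9 top@X128 219.8 (lip 198.3, stop 222.3)
```

Forces are back near zero, so I'll keep going.

jog_arm --deltas '[-1,0.1,-5,0,1.5,-1,0.1,-5,0,1.5,-1,0.1,-5,0,1.5,-1,0.1,-5,0,1.5,-1,0,-5,0,1.5,-1,0.1,-5,0,1.5,-1,0,-5,0,1.5,-1,0.1,-5,0,1.5]'

```text
time_s: 11.7
ee_pos: [0.5494, -0.0354, 0.2057]
tool_rot: [3.141, -0.001, 0.867]
contact_force: [5.6, 1.6, -2.1]
opening: 0.135
```

jog_arm --deltas '[-1,0.1,-5,0,1.5,-1,0.1,-5,0,1.5,-1,0,-5,0,1.5,-1,0.1,-5,0,1.5,-1,0,-5,0,1.5,-1,0.1,-5,0,1.5,-1,0,-5,0,1.5,-1,0.1,-5,0,1.5]'

```text
time_s: 12.5
ee_pos: [0.5223, -0.0063, 0.2057]
tool_rot: [3.141, -0.002, 0.657]
contact_force: [11.0, 3.7, -7.6]
opening: 0.131
```

```bash
python3 st.py; python3 bar.py
```

```text
12.5 [ 5.22300e-01 -6.30000e-03  2.05700e-01  3.76604e+01] [11.03  3.74 -7.63] [ 0.69 -1.86 -0.38] 0.131
n 1693 slope 0.242 top@pivot 188.5 gate angle 41.8
underside@X122 201.5 top@X128 219.4 (lip 198.3, stop 222.3)
```

jog_arm --deltas '[-1,0.5,-4,0,1.2,-1,0.4,-4,0,1.2,-1,0.4,-4,0,1.2,-1,0.2,-4,0,1.2,-1,0,0,0,0]'

```text
time_s: 13.05
ee_pos: [0.5132, 0.0071, 0.2057]
tool_rot: [-3.141, 0.0, 0.575]
contact_force: [-0.1, -3.1, 2.4]
opening: 0.132
```

```bash
python3 st.py; python3 bar.py
```

```text
13.05 [5.13200e-01 7.10000e-03 2.05700e-01 3.29534e+01] [-0.13 -3.06  2.41] [-0.5  -0.04 -0.43] 0.132
n 1685 slope 0.245 top@pivot 188.5 gate angle 46.6
underside@X122 201.9 top@X128 219.9 (lip 198.3, stop 222.3)
```

jog_arm --deltas '[-1,0.1,-5,0,1.5,-1,0.2,-5,0,1.5,-1,0.1,-5,0,1.5,-1,0.2,-5,0,1.5,-1,0.1,-5,0,1.5,-1,0.2,-5,0,1.5,-1,0.1,-5,0,1.5,-1,0.2,-5,0,1.5]'

```text
time_s: 13.9
ee_pos: [0.4958, 0.0426, 0.2057]
tool_rot: [3.141, 0.001, 0.366]
contact_force: [-1.7, -3.5, 3.4]
opening: 0.137
```

```bash
python3 st.py; python3 bar.py
```

```text
13.9 [ 0.4958  0.0426  0.2057 20.9496] [-1.74 -3.45  3.42] [-0.77  0.2  -0.38] 0.137
n 1691 slope 0.244 top@pivot 188.5 gate angle 58.1
underside@X122 201.8 top@X128 219.7 (lip 198.3, stop 222.3)
```

jog_arm --deltas '[-1,0.1,-5,0,1.5,-1,0,-5,0,1.5,-1,0.1,-5,0,1.5,-1,0.1,-5,0,1.5,-1,0.1,-5,0,1.5,-1,0.1,-5,0,1.5,-1,0.1,-5,0,1.5,-1,0.1,-5,0,1.5]'

```text
time_s: 14.75
ee_pos: [0.4859, 0.0812, 0.2057]
tool_rot: [3.141, 0.0, 0.157]
contact_force: [1.0, -2.0, 1.7]
opening: 0.135
```

jog_arm --deltas '[-1,0.1,-5,0,1.5,-1,0.1,-4,0,1.2,-1,0.1,-3.3,0,1,-1,0,-2.3,0,0.7,-1,0,-1,0,0.3,-1,0,0,0,0,-1,0,0,0,0]'

```text
time_s: 15.45
ee_pos: [0.4844, 0.0968, 0.2057]
tool_rot: [-3.141, 0.0, 0.075]
contact_force: [0.8, -0.9, 1.3]
opening: 0.136
```

```bash
python3 st.py; python3 bar.py
```

```text
15.45 [0.4844 0.0968 0.2057 4.3133] [ 0.8  -0.85  1.28] [-0.39 -0.09 -0.34] 0.136
n 1703 slope 0.248 top@pivot 188.6 gate angle 75.6
underside@X122 202.4 top@X128 220.4 (lip 198.3, stop 222.3)
```

Gate is at about 75.6°. Next I'll let the bar down along its arc.

jog_arm --deltas '[-1,-1.1,0,1.6,0,-1,-1.1,0,1.6,0,-1,-1,0,1.6,0,-1,-1,0,1.6,0,-1,-0.9,0,1.7,0,-1,-0.9,0,1.7,0,-1,-0.8,0,1.7,0,-1,0,0,0,0]'

```text
time_s: 16.3
ee_pos: [0.4774, 0.0963, 0.1939]
tool_rot: [3.142, 0.0, 0.075]
contact_force: [1.4, -1.9, -1.0]
opening: 0.131
```

```bash
python3 st.py; python3 bar.py
```

```text
16.3 [0.4774 0.0963 0.1939 4.2984] [ 1.45 -1.9  -1.01] [-0.35 -0.24 -0.33] 0.131
n 1943 slope 0.064 top@pivot 188.3 gate angle 75.5
underside@X122 180.1 top@X128 196.5 (lip 198.3, stop 222.3)
```

jog_arm --deltas '[-1,-0.7,0,1.7,0,-1,-0.6,0,1.4,0,-1,-0.4,0,0.8,0,-1,0,0,0,0]'

```text
time_s: 16.75
ee_pos: [0.4758, 0.0962, 0.1902]
tool_rot: [3.142, 0.0, 0.075]
contact_force: [1.2, -0.9, -0.2]
opening: 0.132
```

```bash
python3 st.py; python3 bar.py
```

```text
16.75 [0.4758 0.0962 0.1902 4.3   ] [ 1.16 -0.91 -0.23] [-0.34 -0.2  -0.43] 0.132
n 2039 slope 0.008 top@pivot 188.3 gate angle 75.6
underside@X122 173.2 top@X128 189.3 (lip 198.3, stop 222.3)
```

jog_arm --deltas '[-1,-0.2,0,0.6,0,-1,0,0,0,0,-0.7,0,0,0,0,-0.6,0,0,0,0,-0.4,0,0,0,0,-0.2,0,0,0,0,0,0,0,0,0,0,0,0,0,0]'

```text
time_s: 17.6
ee_pos: [0.4757, 0.0962, 0.1897]
tool_rot: [3.142, 0.0, 0.075]
contact_force: [-0.5, 0.0, 0.5]
opening: 0.495
```

```bash
python3 st.py; python3 bar.py;python3 - <<'E'
from workcell import manip
import cv2
s=manip.snapshot("wrist");cv2.imwrite("pics/w6.png",s["image"][:,:,::-1])
E
```

```text
17.6 [0.4757 0.0962 0.1897 4.304 ] [-0.53  0.03  0.47] [-0.04  0.22  0.01] 0.495
n 2025 slope 0.002 top@pivot 188.3 gate angle 75.5
underside@X122 172.5 top@X128 188.5 (lip 198.3, stop 222.3)
```

View pics/w6.png

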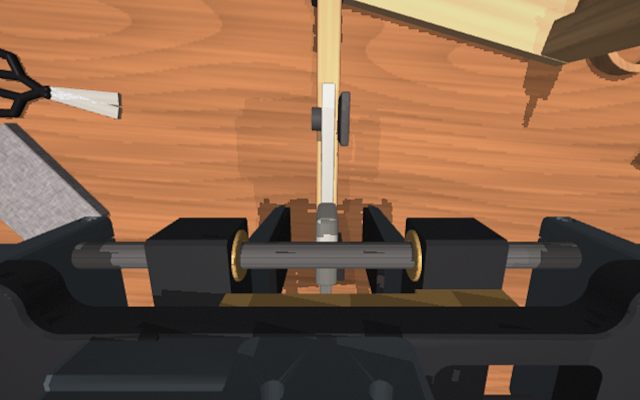

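The fingers are clear on both sides of the tab at (327,240), the bar is level and the gate is at 75.5°. I'll rise straight up.

jog_arm --deltas '[0,0,0,-8,0,0,0,0,-15,0,0,0,0,-25,0,0,0,0,-35,0,0,0,0,-35,0,0,0,0,-30,0,0,0,0,0,0,0,0,0,0,0]'

```text
time_s: 18.5
ee_pos: [0.4757, 0.0962, 0.3383]
tool_rot: [-3.142, -0.001, 0.075]
contact_force: [-0.4, 0.3, -0.2]
opening: 0.499
```

```bash
python3 st.py; python3 bar.py;python3 - <<'E'
from workcell import manip
import cv2
s=manip.snapshot("side");cv2.imwrite("pics/side7.png",s["image"][:,:,::-1])
s=manip.snapshot("scene");cv2.imwrite("pics/scene7.png",s["image"][:,:,::-1])
E
```

```text
18.5 [0.4757 0.0962 0.3383 4.2985] [-0.39  0.3  -0.23] [-0.03  0.17 -0.03] 0.499
n 584 slope 0.001 top@pivot 188.3 gate angle 75.5
underside@X122 172.4 top@X128 188.4 (lip 198.3, stop 222.3)
```

View pics/scene7.png

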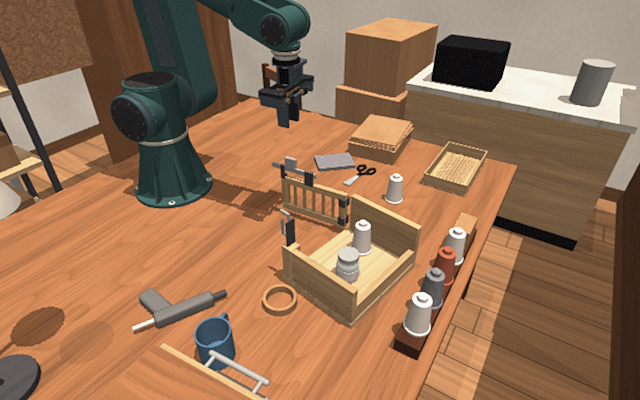

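View pics/side7.png

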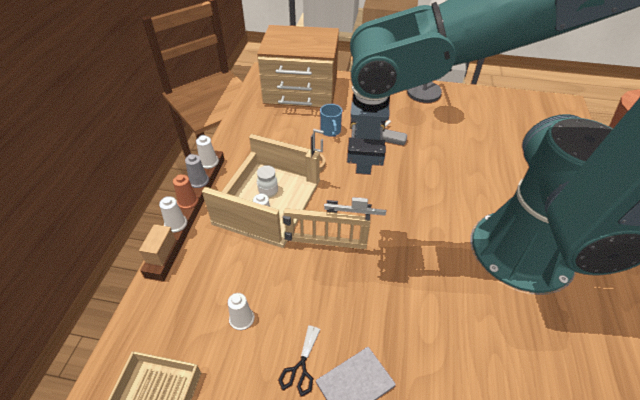

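The gate stands wide open, from (283,190) to (345,210) in the scene view. The bar is level, the gripper is clear above it and the other objects haven't moved. I'm handing the job in.

```bash
python3 -c "
from workcell import manip
print(manip.close_job())"
```

```text
the job is handed in; nothing more can be done
None
```

The gate is open at about 75.5°, with the latch bar let down level and the gripper released and clear. The job was handed in at about 18.6 s, with no verdict reported.

- **Unlatching:** I pinched the thumb tab with 15 N and lifted until the vertical force began to rise. I took that as the bar approaching or touching the stop, and lowered it slightly into the opening. Depth readings then gave about 3–4 mm clear above the lip and 2–3 mm below the stop.
- **Drawing out:** I drew the gate past the hook in 0.5–0.7° steps, with forces at or below about 6 N.
- **Swinging:** The gate then went at about 15°/s to the end. I lowered the bar along its arc, opened the fingers and rose straight up.

**Last checks:** bar slope was 0.001, the force on the tool was about zero, and in the pictures all the other objects were where they started.

**Did not agree or is uncertain:**
- **Stop contact:** the tool rose about 1.5 mm more than the bar angle explained, so there was some slack or slip in the grip. The load at the stop was not measured directly; from the wrist force I put it at about 2–3 N.
- **Hinge position:** my estimate was off by 1–2 mm. That let the sideways pull build to about 14 N at the wrist near 42°, well past the keeper. I corrected it there.

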